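# Hang the detergent caddy on its twin-pin bracket and load the jug

### The arm

A 6-joint arm with a two-finger parallel gripper is mounted at the origin on the work surface. World frame = base frame: x ahead of the robot, y to its left, z up, the work surface at z = 0. Lengths are in m, angles in rad, forces in N, time in s.
With the tool pointing down it reaches from about 0.25 to 0.725 m from the base axis. Payload 4 kg.
Tool frame: the origin (TCP) lies midway between the tips of the shut fingers; the grasp point (between the pads) lies 19 mm behind it; z points along the fingers, y is the line along which they close (so a half turn about z gives the same grasp; the last joint's range is limited). The gripper opens to 85 mm and grips with 20 to 120 N. Pads are 22 mm wide; open, the fingers measure 114 mm over their backs; the gripper's body (76 mm by 85 mm) begins 54 mm behind the grasp point. The pads swing forward as they close: fully open they stand 13 mm farther back than shut.
Start: joints at [1.237, 0.241, 0.005, 1.335, 0, 1.571], TCP at [0.164, 0.472, 0.231] pointing down, gripper open.
Joint ranges: [-2.72, 2.72], [-1.05, 1.87], [-1.09, 1.28], [-1.99, 2.15], [-1.42, 1.44], [-3.14, 3.14]. Speed limits (rad/s): [2.79, 2.79, 3.14, 3.14, 3.14, 3.14].

### API

Orientations are given as a unit quaternion [x, y, z, w].
In Python, from workcell import get_obs, camera, job_done, silhouettes gives the robot as it stands. The module is installed in compiled form; this text tells all that it offers.
- The arm moves only by the tool drive_tool, never from a script. Its argument "increments" is a list of rows, each a list of 3 entries, a list of its own where there are three numbers: the shift along the world's x, y, z in mm, then the turn, a rotation vector about the world's x, y, z in degrees, then the opening, from 0 (shut) to 1 (fully open). A call has 1 to 8 rows; each row shifts and turns the commanded pose from where the row before left it; what a row does not reach is not made up. A row lasts 1/12 s, in which the tool goes at most 41.7 mm and 7.16 degrees, less where a joint would pass 70% of its speed; a pose out of reach is approached as far as the arm can. A call is refused whole if a number of a shift passes 41.7 or a number of a turn 7.16, either way. A call with a gripper value outside its range is refused whole. The fingers move at their own pace and stop on an object; the grip force is fixed at half the most. Time passes only in rows, so rows that do not move let the fingers close. It gives the time, the measured TCP pose, the force, the opening and the grip force at its end, in the units of the state.
- get_obs(): the state, without advancing time (a new reading comes with each control period).
- camera(name): name is "scene" or "top"; returns a dict with "image" (400x640x3 uint8, red, green, blue), "K" (3x3 intrinsics, pixels), "view" (4x4, takes a point from world to camera coordinates). Camera axes: x right, y down, z forward; pixel columns grow to the right and rows downward; lengths in m; the calibration is good to about 2 mm. A picture is of the moment at which its call begins. There is no depth.
- job_done(): hands the job in; it is judged then, once.
Trained networks look in a picture, given as the dict that the camera call returned (one of the last four; its "shot" number tells which), for a name from the list of things; names that differ only in an ending like _2 or _b are one class to them, and where a whole thing is asked for, a point or a joint stands for the part that bears it (a point fixed in the world has none). Each returns a list of dicts, best first, with "conf" (0 to 1); they miss things now and then, are a little off and sometimes report something else, mostly with a low value. They report only what shows in the picture. A call takes as long as a camera call. They do not tell look-alikes from the thing itself.
- silhouettes(query, picture): "region" (400x640 bool, what is visible of it) and "bbox" ([left, top, right, bottom] in pixels, round what is visible of it).
The state is a dict: "clock": time; "joint_pos": joint angles; "joint_vel": joint speeds; "tau": joint torques, N m; "eef_pos": TCP position; "tool_rot": TCP orientation; "ft_force": force on the tool from outside, world axes, zero at the start; "ft_torque": the same for the moment, N m; "grip_width": finger opening in m; "grasp_force": force on a finger pad.
Only numpy, scipy, OpenCV 4.12 (cv2) and the standard library are available. Lean on these libraries where they do the work, as an engineer would, in place of code of your own. Each camera call takes 0.05 s, during which the arm holds its last target. There are 200 camera calls.

### The job

Hang the teal detergent caddy on the two pins of the black bracket on the washer's side, both pins right through the two holes of its back plate, so that it hangs free of the ledge. Then stand the closed lavender jug upright on the floor of either pocket of the hung caddy. Set things down rather than letting them fall, and leave the funnel, dosing ball, peg ring and organiser where they are.

Things in the scene. Friction and masses are not known exactly. Their poses are not given: they have to be found in the camera images.
- bracket: Black magnetic plate, 200 wide x 120 high x 6 mm thick, fixed upright on the flat side panel of the white washer (panel top 170 mm over the ledge), with two yellow-headed steel pins 140 mm apart, 100 mm above its lower edge; place, turn and height vary. Origin: middle of its lower edge, on the back face. Its -x axis points out of its face over the ledge, y along its width, z up.
- pin_left (a point): Point on the axis of the bracket's pin at +y (70 mm from the middle), 8 mm out from the plate's face. Each pin: 8 mm steel shaft, 16 mm long from the face to a yellow mushroom head 13 mm across and 6 mm thick (22 mm out in all), rising 0.1 rad outwards.
- pin_right (a point): The same point on the bracket's pin at -y.
- caddy: Loose teal plastic caddy, 84 deep (x) x 190 wide (y) x 120 mm high, 0.2 to 0.4 kg, standing on the ledge: back plate at +x (190 wide x 110 high, x from 37 to 42 mm) with two 20 mm holes, two open pockets before it, handle over the middle. Origin: centre of the underside. Hung, its axes run as the bracket's (+x into it), hole rims resting on the shafts, base 30 to 50 mm over the ledge.
- hole_left (a point): Centre of the caddy's hole at +y, mid-thickness of the back plate: 39.5, 70, 92 mm from the caddy's origin. It goes on pin_left.
- hole_right (a point): Centre of the caddy's hole at -y: 39.5, -70, 92 mm from the caddy's origin. It goes on pin_right.
- caddy_grip (a point): Centre of the caddy's grip bar, 111 mm above the middle of its underside. The bar runs along the caddy's x: 83 mm long, 14 mm wide (y), 18 mm high, open hand hole below it.
- jug: Loose closed lavender jug, 0.3 to 0.55 kg: body 66 (x) x 54 mm (y) up to 92 mm, tapering shoulder, small loop handle on the +x side up to 127 mm, round plum screw cap 34 mm across from 137 to 165 mm on the middle axis. Origin: centre of the underside. It fits a pocket with its sides parallel to the walls, either way round.
- jug_cap (a point): Centre of the jug's cap, 151 mm above the middle of its underside.
- funnel: Bystander: hard blue funnel standing mouth down, 100 mm across, 105 mm high. Origin: centre of the underside.
- ball: Bystander: pale dosing ball with a red cap and flat foot, 70 mm across, 65 mm high. Origin: centre of the underside.
- peg_ring: Bystander: steel ring with clothes pegs lying flat, about 180 mm across over the pegs, 9 mm high. Origin: centre of the underside.
- organiser: Bystander, fixed: clear acrylic organiser with one sliding drawer, 140 x 180 x 100 mm, drawer to -x, its handle 35 mm out in front. Origin: centre of the underside.
- pocket_left (a point): Middle of the floor of the caddy's pocket at +y: 0, 48, 4 mm from its origin. Each pocket is 86 mm wide (y) x 75 mm deep (x), with 40 mm high front and outer side walls (from the base); a 10 mm divider parts them.
- pocket_right (a point): Middle of the floor of the caddy's pocket at -y: 0, -48, 4 mm from its origin.
- organiser_drawer0_handle (a point): Handle of the organiser's drawer, which slides along the organiser's -x as it opens.
Not all that is in view belongs to the job. What is shaped like the caddy but red is not meant.

How it is judged:
On the way:
1. the caddy hangs on both pins, let go, while the jug still stands on the ledge (distance between hole_left and pin_left below 0.0115 m and distance between hole_right and pin_right below 0.0115 m and contact force between the fingers and caddy below 0.1 N and height (world z) of caddy above 0.02 m and height (world z) of jug below 0.015 m), for 0.3 s.
At the end, for the whole second after the job is handed in: Both pins pass through the caddy's holes (each hole centre within 11.5 mm of its pin's shaft point), the caddy hangs at least 20 mm over the ledge, leaning less than 0.17 rad; the jug stands in one pocket, its underside within 6 mm of the pocket's floor, leaning less than 0.22 rad; both at rest (distance between hole_left and pin_left below 0.0115 m and distance between hole_right and pin_right below 0.0115 m and height (world z) of caddy above 0.02 m and angle between caddy's own z axis and vertical below 0.17 rad and linear speed of each of caddy, jug below 0.02 m/s and x of jug in the frame of caddy between -0.018 and 0.018 m and (y of jug in the frame of caddy between 0.03 and 0.066 m or y of jug in the frame of caddy between -0.066 and -0.03 m) and z of jug in the frame of caddy between 0 and 0.01 m and angle between jug's own z axis and vertical below 0.22 rad); the robot touches nothing.
It fails at once if the funnel, ball, peg ring or organiser's drawer is shifted by more than 30 mm (distance of any of funnel, ball, peg_ring, organiser_drawer0_handle from where it was at the start of the episode above 0.03 m).
It fails at once if the jug is let fall (it moves faster than 0.5 m/s out of the fingers) or topples (angle between jug's own z axis and vertical above 0.8 rad or (contact force between the fingers and jug below 0.05 N and linear speed of jug above 0.5 m/s)).
It fails at once if the caddy is let fall (it moves faster than 0.6 m/s out of the fingers) or topples (angle between caddy's own z axis and vertical above 0.8 rad or (contact force between the fingers and caddy below 0.05 N and linear speed of caddy above 0.6 m/s)).
It also fails if it takes over 59 s, if anything falls off the work surface, if the arm or the gripper's body presses on something with over 40 N, if the wrist force passes 120 N, or if a joint passes its speed limit or range.

## Working session

There is one attempt and no reset: what is moved stays moved. The work goes in short steps, Python scripts to look and compute and a tool call to move; the robot and the scene stay as the last step left them, time stands still between calls to the robot, and variables do not carry over. Pictures are saved under pics/ and viewed, at most 10 in all, crops included, and the job is handed in when it is done.

Besides the shell and the picture viewer there is one more tool, called after "Request:" as name([rows], argument=value, ...), one row to a line, values as JSON. drive_tool: Moves the arm, as the interface text tells. Its arguments: {"type":"object","properties":{"increments":{"type":"array"}},"required":["increments"]}

```bash
mkdir -p pics; cat > h.py <<'E'
import numpy as np, cv2, pickle
from workcell import get_obs, camera, job_done, silhouettes
def save(n,im): cv2.imwrite(f'pics/{n}.png',im[...,::-1])
def proj(c,P):
    P=np.atleast_2d(P); q=(c['view'][:3,:3]@P.T).T+c['view'][:3,3]; q=q@c['K'].T; return q[:,:2]/q[:,2:]
def ray(c,uv):
    R=c['view'][:3,:3];o=-R.T@c['view'][:3,3]; d=R.T@np.linalg.solve(c['K'],[uv[0],uv[1],1]); return o,d/np.linalg.norm(d)
def atz(c,uv,z):
    o,d=ray(c,uv); return o+d*(z-o[2])/d[2]
E
python3 - <<'E'
from h import *
o=get_obs(); print(o['clock'],o['eef_pos'],o['tool_rot'])
for n in('scene','top'):
    c=camera(n); save(n+'0',c['image']); pickle.dump({k:c[k] for k in('image','K','view')},open(n+'0.pkl','wb'))
    print(n,c['K'].tolist(),np.round(c['view'],3).tolist())
    for q in['bracket','caddy','jug','funnel','ball','peg_ring','organiser']:
        for s in silhouettes(q,c)[:2]:
            r=s['region']; ys,xs=np.nonzero(r); print(q,round(s['conf'],2),s['bbox'],xs.mean().round(),ys.mean().round(),r.sum(), c['image'][r].mean(0).round())
E
```

```text
0.0 [0.16359415 0.47181232 0.2303992 ] [ 1.66110103e-01  9.86106641e-01 -1.04461529e-03 -1.85121641e-04]
scene [[404.0464425999631, 0.0, 319.3349429285973], [0.0, 404.0464425999631, 194.70372300261369], [0.0, 0.0, 1.0]] [[0.031, 1.0, -0.004, -0.019], [0.867, -0.029, -0.497, -0.412], [-0.497, 0.012, -0.868, 1.582], [0.0, 0.0, 0.0, 1.0]]
bracket 0.91 [168.2, 149.5, 194.7, 224.9] 181.0 186.0 1108 [26. 26. 24.]
bracket 0.66 [283.7, 165.8, 339.3, 233.5] 309.0 202.0 2109 [41. 82. 71.]
caddy 0.96 [284.5, 163.4, 340.1, 235.1] 309.0 202.0 2092 [41. 82. 71.]
caddy 0.86 [358.3, 112.3, 393.6, 172.2] 374.0 144.0 1332 [68. 40. 36.]
jug 0.87 [390.2, 169.3, 407.8, 207.8] 399.0 189.0 624 [64. 52. 80.]
funnel 0.56 [309.5, 263.3, 341.5, 299.2] 326.0 279.0 934 [ 35.  48. 113.]
ball 0.95 [367.2, 251.0, 392.2, 275.2] 378.0 263.0 433 [135.  65.  64.]
ball 0.64 [284.9, 163.5, 339.4, 233.8] 309.0 202.0 2070 [40. 82. 71.]
peg_ring 0.84 [234.6, 253.9, 293.4, 309.9] 258.0 282.0 346 [115. 113. 117.]
organiser 0.31 [388.1, 168.7, 411.1, 207.1] 399.0 190.0 712 [67. 56. 81.]
top [[371.7630873643438, 0.0, 319.395607
[... 296 characters left out ...]
 232.1] 324.0 202.0 1572 [ 43. 107.  94.]
caddy 0.97 [298.4, 172.2, 353.2, 233.4] 324.0 202.0 1543 [ 43. 107.  94.]
caddy 0.59 [225.3, 243.9, 274.7, 306.6] 251.0 274.0 1933 [73. 25. 22.]
jug 0.84 [222.3, 193.7, 247.3, 216.3] 236.0 206.0 462 [72. 57. 88.]
jug 0.7 [155.3, 124.8, 226.0, 189.2] 189.0 157.0 3585 [118. 128. 126.]
funnel 0.83 [300.9, 113.8, 329.7, 147.4] 315.0 130.0 755 [ 15.  44. 110.]
ball 0.27 [303.3, 114.2, 330.1, 146.9] 315.0 130.0 708 [ 11.  41. 110.]
peg_ring 0.78 [344.1, 107.3, 393.8, 159.7] 369.0 136.0 435 [119. 117. 119.]
organiser 0.62 [156.5, 124.7, 224.5, 189.0] 189.0 158.0 3577 [118. 128. 126.]
organiser 0.39 [196.8, 131.7, 231.6, 184.7] 211.0 159.0 1032 [91. 94. 89.]
```

```bash
sleep 1; ls pics
```

```text
scene0.png
top0.png
```

```bash
python3 - <<'E'
import cv2
a=cv2.imread('pics/scene0.png'); cv2.imwrite('pics/s1.png',cv2.resize(a[100:325,130:430],None,fx=2.65,fy=2.65,interpolation=cv2.INTER_CUBIC))
a=cv2.imread('pics/top0.png'); cv2.imwrite('pics/t1.png',cv2.resize(a[90:330,180:500],None,fx=2.5,fy=2.5,interpolation=cv2.INTER_CUBIC))
E
```

```text
(no output)
```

View pics/s1.png

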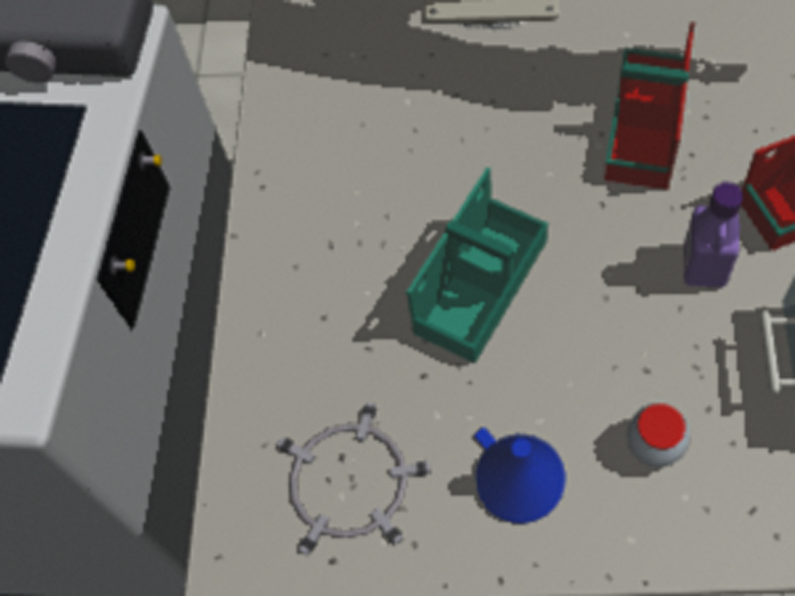

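View pics/t1.png

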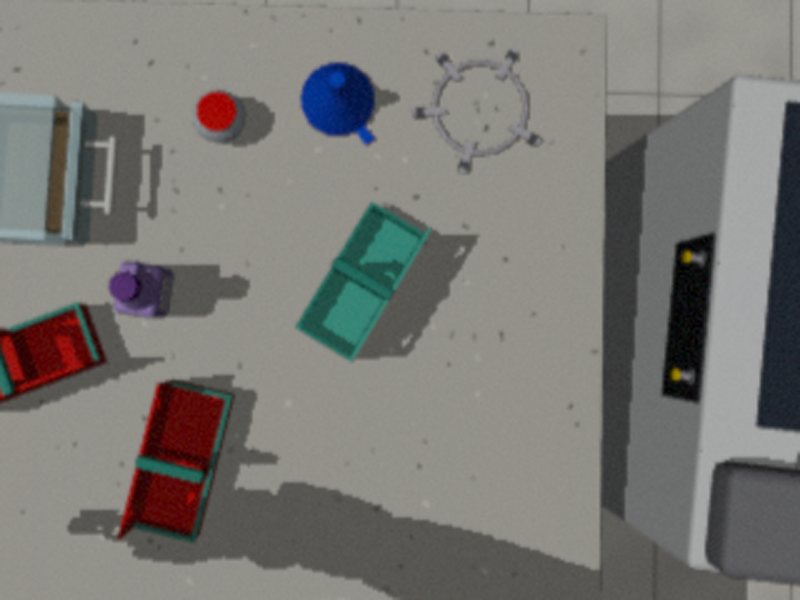

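Both pictures show the teal caddy mid-ledge (scene ≈(309,202), top ≈(324,202)), back plate turned some 30° away from the bracket. The bracket, with its yellow heads, is on the panel at −y. The jug is at scene (399,189), and the red caddies are decoys. Next I fit poses.

```bash
cat >> h.py <<'E'
from scipy.optimize import minimize
def box(x0,x1,y0,y1,z0,z1): return np.array([[x,y,z] for x in(x0,x1) for y in(y0,y1) for z in(z0,z1)])/1000.
def disc(r,z0,z1): 
    a=np.linspace(0,2*np.pi,24,False); return np.array([[r*np.cos(t),r*np.sin(t),z] for t in a for z in(z0,z1)])/1000.
CADDY=[box(-42,42,-95,95,0,40),box(37,42,-95,95,0,110),box(-41.5,41.5,-7,7,102,120)]
JUG=[np.vstack([box(-33,33,-27,27,0,92),disc(17,137,137)]),disc(17,137,165),box(15,45,-6,6,70,127)]
BRK=[box(-6,0,-100,100,0,120)]
def Rz(a): c,s=np.cos(a),np.sin(a); return np.array([[c,-s,0],[s,c,0],[0,0,1]])
def render(c,parts,p,S=4):
    m=np.zeros((400*S,640*S),np.uint8)
    for q in parts:
        uv=proj(c,q@Rz(p[3]).T+np.array(p[:3])); h=cv2.convexHull(uv.astype(np.float32))
        cv2.fillConvexPoly(m,np.round(((h+.5)*S-.5)*16).astype(np.int32),1,shift=4)
    return m
def soft(m,S=4): return cv2.resize(m*255,(640,400),interpolation=cv2.INTER_AREA)/255.
def fit(cams,masks,parts,p0,free=(0,1,3),ign=None):
    p0=np.array(p0,float); free=list(free)
    def f(d):
        p=p0.copy(); p[free]+=np.array(d)*np.array([.01,.01,.01,.1])[free]
        return sum(np.abs(cv2.GaussianBlur(soft(render(c,parts,p))-m.astype(float),(0,0),1.0)).sum() if ign is None else (np.abs(soft(render(c,parts,p))-m)*~g).sum() for c,m,g in zip(cams,masks,ign or [0]*len(cams)))
    best=None
    for k in range(3):
        s=np.vstack([np.zeros(len(free)),np.eye(len(free))*[2,-.7,.4][k]])
        r=minimize(f,np.zeros(len(free)),method='Nelder-Mead',options=dict(initial_simplex=s,xatol=.005,fatol=.05))
        p0[free]+=r.x*np.array([.01,.01,.01,.1])[free]
    return p0,r.fun
def hsv(c): return cv2.cvtColor(c['image'],cv2.COLOR_RGB2HSV)
def teal(c): h=hsv(c); return (abs(h[...,0].astype(int)-83)<10)&(h[...,1]>110)&(h[...,2]>25)
def within(m,b,g=6):
    o=np.zeros_like(m); l,t,r,d=[int(v) for v in b]; o[t-g:d+g,l-g:r+g]=m[t-g:d+g,l-g:r+g]; return o
def tri(c1,u1,c2,u2):
    A=[];B=[]
    for c,u in((c1,u1),(c2,u2)):
        o,d=ray(c,u); M=np.eye(3)-np.outer(d,d); A.append(M);B.append(M@o)
    x=np.linalg.solve(sum(A),sum(B)); return x,[np.round(proj(c,x)[0]-u,2) for c,u in((c1,u1),(c2,u2))]
def yellow(c,b,sidebyrow=True):
    h=hsv(c); m=within((abs(h[...,0].astype(int)-23)<9)&(h[...,1]>130)&(h[...,2]>80),b)
    n,l,st,ce=cv2.connectedComponentsWithStats(m.astype(np.uint8)); i=np.argsort(-st[1:,4])[:2]+1
    return [(ce[k],st[k,4]) for k in sorted(i,key=lambda k:ce[k][1])]
E
python3 - <<'E'
from h import *
s,t=[pickle.load(open(n+'0.pkl','rb')) for n in('scene','top')]
ys=yellow(s,[168,149,195,225]); yt=yellow(t,[445,184,465,251]); print(ys,yt)
# scene upper = small x ; top upper = large x
L=tri(s,ys[1][0],t,yt[0][0]); R=tri(s,ys[0][0],t,yt[1][0]); print('L',L,'R',R,np.linalg.norm(L[0]-R[0]))
v=L[0]-R[0]; print('yaw of y axis - 90',np.degrees(np.arctan2(v[1],v[0]))-90)
bm=[]
for c,b in((s,[168,149,195,225]),(t,[445,184,465,251])):
    m=within((c['image'].max(2)<40),b,2); m=cv2.morphologyEx(m.astype(np.uint8),cv2.MORPH_CLOSE,np.ones((7,7))); bm.append(m); print(m.sum())
b,e=fit([s,t],bm,BRK,[*( (L[0]+R[0])/2+[0,-.03,-.1]),np.arctan2(v[1],v[0])-np.pi/2],(0,1,2,3)); print('bracket',b.round(4),np.degrees(b[3]),e)
cm=[within(teal(s),[284,163,340,235],4),within(teal(t),[298,172,353,233],4)]
p0=atz(t,(324,202),.04); print(p0, [m.sum() for m in cm])
for c,m in zip((s,t),cm): print(fit([c],[m],CADDY,[p0[0],p0[1],0,np.radians(-120)]))
print('caddy',fit([s,t],cm,CADDY,[p0[0],p0[1],0,np.radians(-120)]))
def purp(c): h=hsv(c); return (abs(h[...,0].astype(int)-137)<14)&(h[...,1]>50)&(h[...,2]>30)
jm=[within(purp(s),[390,169,408,208],4),within(purp(t),[222,194,248,217],4)]
p0=atz(t,(236,206),.08); print([m.sum() for m in jm])
for y in (0,90,180,270): print('jug',fit([s,t],jm,JUG,[p0[0],p0[1],0,np.radians(y)]))
for c,m,n in((s,jm,'s'),(t,jm,'t')): pass
E
```

```text
[(array([189. , 159.8]), np.int32(10)), (array([178.38461538, 199.38461538]), np.int32(13))] [(array([454.64285714, 192.21428571]), np.int32(14)), (array([450.        , 239.30769231]), np.int32(13))]
L (array([ 0.5592964 , -0.40798478,  0.14390067]), [array([-0.23, -0.02]), array([-0.23,  0.01])]) R (array([ 0.42011664, -0.39524429,  0.14390016]), [array([-0.24, -0.03]), array([-0.25, -0.  ])]) 0.13976167372208878
yaw of y axis - 90 -95.23026855246879
971
905
bracket [ 0.4843 -0.4294  0.0297 -1.6387] -93.88878890562432 259.08310295333746
[ 0.52502265 -0.02415258  0.04      ] [np.int64(1531), np.int64(1517)]
(array([ 0.51966777, -0.0228847 ,  0.        , -2.05844264]), np.float64(524.3020330221123))
(array([ 0.52582333, -0.02492248,  0.        , -2.08419271]), np.float64(59.49056895594501))
caddy (array([ 0.52425075, -0.02422151,  0.        , -2.07435101]), np.float64(623.0170868422128))
[np.int64(602), np.int64(394)]
jug (array([ 0.50494927,  0.25501829,  0.        , -0.29441465]), np.float64(274.5914222710423))
jug (array([0.50487644, 0.25431222, 0.        , 1.1797883 ]), np.float64(434.1693370687956))
jug (array([0.50509334, 0.25467406, 0.        , 2.84460427]), np.float64(281.08050533541865))
jug (array([0.50408644, 0.25546241, 0.        , 4.76855862]), np.float64(404.9877219500434))
```

```bash
cat >> h.py <<'E'
def teal2(c): h=hsv(c); return (abs(h[...,0].astype(int)-83)<14)&(h[...,1]>80)&(h[...,2]>15)
def overlay(c,parts,p,S=4):
    im=cv2.resize(c['image'],None,fx=S,fy=S,interpolation=cv2.INTER_CUBIC)
    cs,_=cv2.findContours(render(c,parts,p,S),cv2.RETR_LIST,cv2.CHAIN_APPROX_NONE); cv2.drawContours(im,cs,-1,(255,255,0),1); return im
E
python3 - <<'E'
from h import *
s,t=[pickle.load(open(n+'0.pkl','rb')) for n in('scene','top')]
cm=[within(teal2(s),[284,163,340,235],4),within(teal2(t),[298,172,353,233],4)]
k=np.ones((3,3)); cm=[cv2.morphologyEx(m.astype(np.uint8),cv2.MORPH_CLOSE,k) for m in cm]
print([m.sum() for m in cm])
p0=[.524,-.024,0,-2.08]
for c,m in zip((s,t),cm): print(fit([c],[m],CADDY,p0))
p,e=fit([s,t],cm,CADDY,p0); print(p,e)
j=[.505,.255,0,-.29]
A=overlay(s,CADDY,p)[640:960,1120:1380]; B=overlay(t,CADDY,p)[670:950,1170:1430]
C=overlay(s,JUG,j,8)[160*8:212*8,380*8:412*8]; D=overlay(t,JUG,j,8)[186*8:222*8,216*8:252*8]
W=np.zeros((600,800,3),np.uint8)
for im,y,x in((A,0,0),(B,0,270),(C[::1][:416],0,540),(D,310,0)):
    h=min(im.shape[0],600-y); w=min(im.shape[1],800-x); W[y:y+h,x:x+w]=im[:h,:w]
save('ov1',W)
E
```

```text
[np.uint64(2018), np.uint64(1574)]
(array([ 0.52160173, -0.02296686,  0.        , -2.08038102]), np.float64(56.80343416149426))
(array([ 0.52535128, -0.02467403,  0.        , -2.08550214]), np.float64(23.991723247956852))
[ 0.52349603 -0.02366362  0.         -2.08346061] 128.40740680906214
```

View pics/ov1.png

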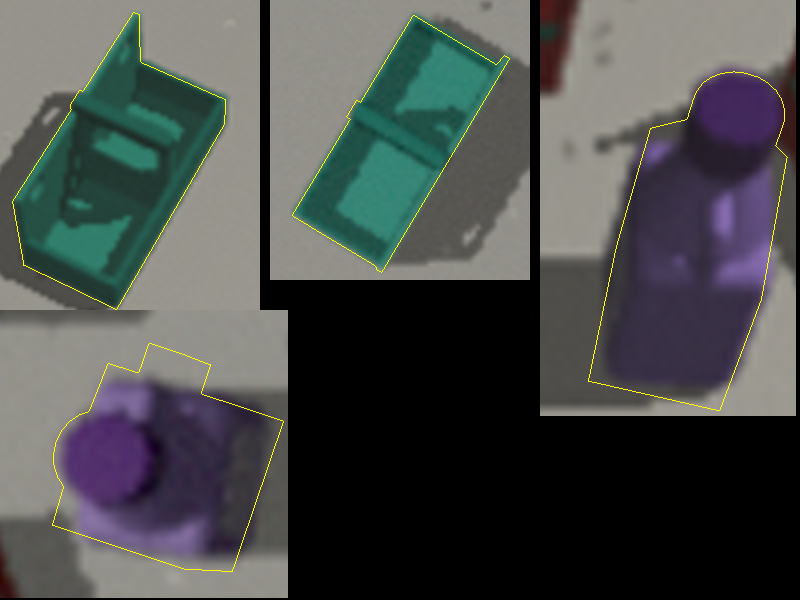

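```bash
cat >> h.py <<'E'
a=np.linspace(0,2*np.pi,40,False)
def rbox(hx,hy,r,z):
    return np.array([[np.sign(np.cos(t))*(hx-r)+r*np.cos(t),np.sign(np.sin(t))*(hy-r)+r*np.sin(t),k] for t in a for k in z])/1000.
JUG=[rbox(33,27,10,(0,92)),np.vstack([rbox(33,27,10,(92,)),disc(15,137,137)]),disc(17,137,165),box(15,33,-6,6,92,127)]
def purp(c): h=hsv(c); return (abs(h[...,0].astype(int)-137)<22)&(h[...,1]>35)&(h[...,2]>20)
E
python3 - <<'E'
from h import *
s,t=[pickle.load(open(n+'0.pkl','rb')) for n in('scene','top')]
k=np.ones((3,3))
jm=[cv2.morphologyEx(within(purp(c),b,5).astype(np.uint8),cv2.MORPH_OPEN,k) for c,b in((s,[390,169,408,208]),(t,[222,194,248,217]))]
print([m.sum() for m in jm])
for y in (0,90,180,-90):
    print([ (q.round(4),round(e)) for q,e in (fit([s,t],jm,JUG,[.505,.255,0,np.radians(y)]),fit([t],jm[1:],JUG,[.505,.255,0,np.radians(y)]))])
p,e=fit([s,t],jm,JUG,[.505,.255,0,0]);
# cap centre
for c,b in((s,jm[0]),(t,jm[1])):
    m=(b>0)&(hsv(c)[...,1]>140); ys,xs=np.nonzero(m); print('cap px',xs.mean(),ys.mean(),m.sum())
C=overlay(s,JUG,p,8)[165*8:212*8,380*8:415*8]; D=overlay(t,JUG,p,8)[186*8:222*8,216*8:252*8]
W=np.zeros((380,580,3),np.uint8)
W[:C.shape[0],:C.shape[1]]=C; W[:D.shape[0],290:290+D.shape[1]]=D; save('ov2',W)
E
```

```text
[np.uint64(619), np.uint64(402)]
[(array([ 0.5049,  0.2546,  0.    , -0.1998]), 203), (array([ 0.5051,  0.2526,  0.    , -0.1493]), 108)]
[(array([0.5048, 0.2547, 0.    , 1.7301]), 359), (array([0.5047, 0.2548, 0.    , 1.7641]), 147)]
[(array([0.5046, 0.2546, 0.    , 2.9569]), 203), (array([0.5042, 0.2533, 0.    , 3.0958]), 105)]
[(array([ 0.5046,  0.255 ,  0.    , -1.3803]), 322), (array([ 0.5065,  0.2549,  0.    , -1.2008]), 134)]
cap px 404.05405405405406 172.75675675675674 37
cap px 230.67241379310346 203.94827586206895 58
```

View pics/ov2.png

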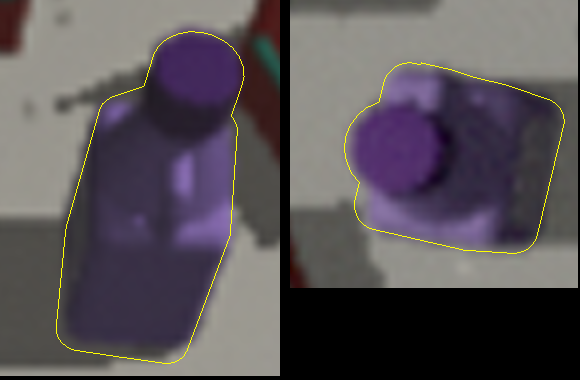

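Caddy pose is about (523.5, −23.7 mm, −119.4°) and the outlines fit well; jug is at about (505, 255 mm, −8°), cap outline on target. Moving over the caddy.

Request:
drive_tool([
  [[24,-33,0],[0,0,-6.7],1],
  [[24,-33,0],[0,0,-6.7],1],
  [[24,-33,0],[0,0,-6.7],1],
  [[24,-33,0],[0,0,-6.7],1],
  [[24,-33,0],[0,0,-6.7],1],
  [[24,-33,0],[0,0,-6.7],1],
  [[24,-33,0],[0,0,-6.7],1],
  [[24,-33,0],[0,0,-6.7],1],
])

```text
clock: 1.47
eef_pos: [0.3566, 0.2067, 0.2317]
tool_rot: [0.595, 0.804, 0.001, 0.0]
ft_force: [0.6, 0.1, -0.0]
grip_width: 0.0855
grasp_force: 0.0
```

Request:
drive_tool([
  [[24,-33,0],[0,0,-6.7],1],
  [[24,-33,0],[0,0,-6.7],1],
  [[24,-33,0],[0,0,-6.7],1],
  [[24,-33,0],[0,0,-6.7],1],
  [[24,-33,0],[0,0,-6.7],1],
  [[24,-33,0],[0,0,-6.7],1],
  [[24,-33.5,0],[0,0,-6.5],1],
  [[0,0,0],[0,0,0],1],
])

```text
clock: 2.13
eef_pos: [0.5274, -0.0288, 0.2305]
tool_rot: [0.866, 0.5, 0.0, 0.002]
ft_force: [-0.6, 1.4, 1.6]
grip_width: 0.0854
grasp_force: 0.0
```

Request:
drive_tool([
  [[0,0,-25],[0,0,0.6],1],
  [[0,0,-30],[0,0,0],1],
  [[0,0,-30],[0,0,0],1],
  [[0,0,0],[0,0,0],1],
  [[0,0,0],[0,0,0],1],
])

```text
clock: 2.55
eef_pos: [0.5222, -0.0229, 0.1451]
tool_rot: [0.861, 0.509, -0.002, -0.001]
ft_force: [0.8, 0.8, 0.5]
grip_width: 0.0856
grasp_force: 0.0
```

Request:
drive_tool([
  [[1,-1,-27],[0,0,0],1],
  [[0,0,-26],[0,0,0],1],
  [[0,0,0],[0,0,0],1],
  [[0,0,0],[0,0,0],0],
  [[0,0,0],[0,0,0],0],
  [[0,0,0],[0,0,0],0],
  [[0,0,0],[0,0,0],0],
  [[0,0,0],[0,0,0],0],
])

```text
clock: 3.22
eef_pos: [0.5258, -0.0241, 0.0948]
tool_rot: [0.861, 0.509, 0.001, 0.001]
ft_force: [0.1, -0.4, 0.6]
grip_width: 0.0254
grasp_force: 0.0
```

Request:
drive_tool([
  [[0,0,0],[0,0,0],0],
  [[0,0,0],[0,0,0],0],
  [[0,0,0],[0,0,0],0],
  [[0,0,0],[0,0,0],0],
])

```text
clock: 3.55
eef_pos: [0.5255, -0.024, 0.0945]
tool_rot: [0.861, 0.509, 0.001, 0.0]
ft_force: [1.0, 1.1, 5.8]
grip_width: 0.0129
grasp_force: 60.1
```

Request:
drive_tool([
  [[0,0,10],[0,0,0],0],
  [[0,0,25],[0,0,0],0],
  [[0,0,25],[0,0,0],0],
  [[-1,-10,5],[0,0,2.4],0],
  [[-3,-25,0],[0,0,2.4],0],
  [[-3,-30,0],[0,0,2.4],0],
  [[-3,-30,0],[0,0,2.4],0],
  [[-3,-30,0],[0,0,2.4],0],
])

```text
clock: 4.22
eef_pos: [0.5108, -0.1499, 0.158]
tool_rot: [0.802, 0.597, -0.001, -0.001]
ft_force: [0.7, -0.2, -2.6]
grip_width: 0.0131
grasp_force: 58.8
```

Request:
drive_tool([
  [[-3,-30,0],[0,0,2.4],0],
  [[-3,-30,0],[0,0,2.4],0],
  [[-3,-30,0],[0,0,2.4],0],
  [[-3,-30,0],[0,0,2.4],0],
  [[-3,-25,0],[0,0,2.4],0],
  [[-3,-20,0],[0,0,0.2],0],
  [[0,-9,0],[0,0,0],0],
  [[0,0,0],[0,0,0],0],
])

```text
clock: 4.88
eef_pos: [0.493, -0.3248, 0.1575]
tool_rot: [0.736, 0.677, -0.0, -0.001]
ft_force: [0.4, -0.3, -3.7]
grip_width: 0.0128
grasp_force: 58.8
```

Request:
drive_tool([
  [[0,0,0],[0,0,0],0],
  [[0,0,0],[0,0,0],0],
  [[0,0,0],[0,0,0],0],
])

```text
clock: 5.13
eef_pos: [0.494, -0.3216, 0.1582]
tool_rot: [0.734, 0.679, 0.0, -0.0]
ft_force: [0.0, 0.4, -4.1]
grip_width: 0.0126
grasp_force: 58.8
```

```bash
cat > look.py <<'E'
import sys; from h import *
n=sys.argv[1]; cs=[]
for v in('scene','top'):
    c=camera(v); pickle.dump({k:c[k] for k in('image','K','view')},open(f'{v}{n}.pkl','wb')); cs.append(c)
o=get_obs(); e=o['eef_pos']; print(e.round(4),o['tool_rot'].round(4),o['ft_force'].round(1),o['grasp_force'])
s,t=cs
W=np.zeros((600,800,3),np.uint8)
def crop(c,x0,y0,x1,y1,f): return cv2.resize(c['image'][y0:y1,x0:x1],None,fx=f,fy=f,interpolation=cv2.INTER_CUBIC)
a=crop(s,150,120,250,250,4); b=crop(t,385,165,485,270,4); W[:a.shape[0],:400]=a; W[:b.shape[0],400:800]=b; save('look'+n,W)
E
python3 look.py a
```

```text
[ 0.4941 -0.3218  0.1584] [ 7.345e-01  6.787e-01  1.000e-04 -2.000e-04] [-0.7  0.6 -3.9] 58.82624924182892
```

View pics/looka.png

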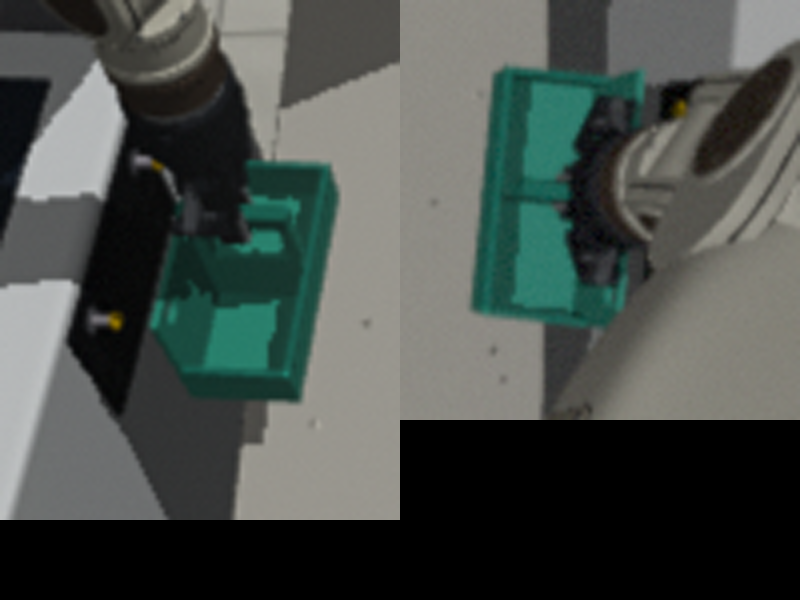

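The held caddy is level in front of the bracket, its far end at scene crop (330,170)–(190,390); both heads are visible (scene crop (155,165) and (115,320)), the near pin hidden in the top view. Next I fit the held pose with the arm masked out.

```bash
cat > heldfit.py <<'E'
import sys; from h import *
n=sys.argv[1]; p0=[float(v) for v in sys.argv[2:6]]
s,t=[pickle.load(open(f'{v}{n}.pkl','rb')) for v in('scene','top')]
def robot(c,k):
    im=c['image'].astype(int); h=hsv(c)
    # everything not teal, and (inside the dilated model) neither light ledge: take non-teal pixels connected to arm polygon
    P={'s':[(0,0),(245,0),(275,160),(258,262),(165,255),(165,150),(95,60)],'t':[(545,600),(545,395),(590,320),(600,300),(560,260),(545,200),(560,160),(575,80),(650,80),(700,40),(800,0),(1000,600)]}[k]
    o={'s':(150,120),'t':(385,165)}[k]; off=0 if k=='s' else 400
    m=np.zeros((400,640),np.uint8); cv2.fillPoly(m,[np.array([((x-off)/4+o[0],y/4+o[1]) for x,y in P]).astype(np.int32)],1); return m>0
ig=[robot(s,'s'),robot(t,'t')]
bb=[[185,155,240,225],[395,175,450,250]]
cm=[cv2.morphologyEx(within(teal2(c),b,8).astype(np.uint8),cv2.MORPH_CLOSE,np.ones((5,5))) for c,b in zip((s,t),bb)]
print('z fixed',fit([s,t],cm,CADDY,p0,(0,1,3),ig))
p,e=fit([s,t],cm,CADDY,p0,(0,1,2,3),ig); print('free',p,np.degrees(p[3]),e)
for c,m,g,f in((s,cm[0],ig[0],(0,1,3)),(t,cm[1],ig[1],(0,1,3))): print('single',fit([c],[m],CADDY,p,f,[g]))
A=overlay(s,CADDY,p)[120*4:250*4,150*4:250*4]; B=overlay(t,CADDY,p)[165*4:270*4,385*4:485*4]
W=np.zeros((520,800,3),np.uint8); W[:520,:400]=A; W[:420,400:]=B; save('hf'+n,W)
E
python3 heldfit.py a .492 -.3215 .0639 -1.655
python3 - <<'E'
from h import *
s,t=[pickle.load(open(n+'0.pkl','rb')) for n in('scene','top')]
cm=[cv2.morphologyEx(within(teal2(c),b,4).astype(np.uint8),cv2.MORPH_CLOSE,np.ones((3,3))) for c,b in ((s,[284,163,340,235]),(t,[298,172,353,233]))]
print('init free',fit([s,t],cm,CADDY,[.524,-.024,0,-2.08],(0,1,2,3)))
E
```

```text
z fixed (array([ 0.49328229, -0.32322116,  0.0639    , -1.64683763]), np.float64(121.39607843137254))
free [ 0.49467546 -0.32221625  0.0682334  -1.64246893] -94.10653794753811 104.95686274509804
single (array([ 0.49462792, -0.32128086,  0.0682334 , -1.64184072]), np.float64(41.51764705882353))
single (array([ 0.49484901, -0.32331504,  0.0682334 , -1.65602805]), np.float64(43.69019607843137))
init free (array([ 0.52444525, -0.02404412,  0.00450488, -2.08499064]), np.float64(119.2444449289216))
```

View pics/hfa.png

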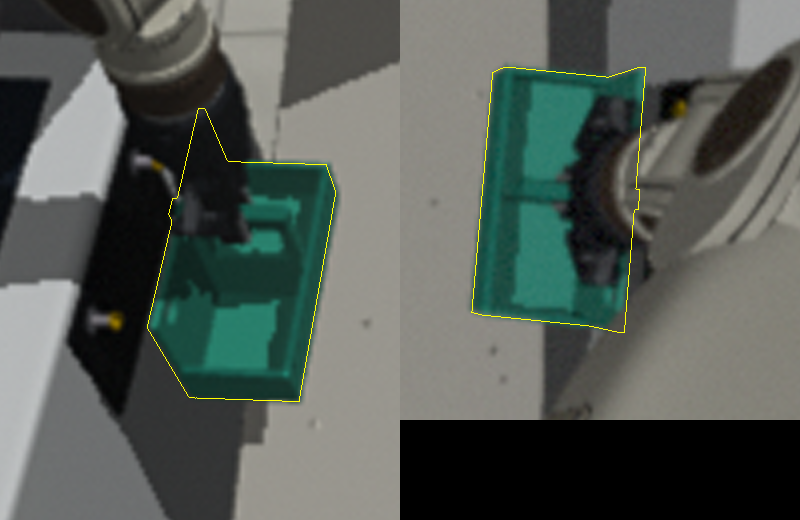

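Request:
drive_tool([
  [[0,-8,-9],[0,0,0],0],
  [[0,-8,-8],[0,0,0],0],
  [[-0.4,-8,0],[0,0,0],0],
  [[0,-1,0],[0,0,0],0],
  [[0,0,0],[0,0,0],0],
  [[0,0,0],[0,0,0],0],
  [[0,0,0],[0,0,0],0],
])

```text
clock: 5.82
eef_pos: [0.4935, -0.3482, 0.1415]
tool_rot: [0.735, 0.678, 0.0, 0.0]
ft_force: [0.1, 0.4, -3.6]
grip_width: 0.0129
grasp_force: 58.8
```

```bash
python3 look.py b; python3 heldfit.py b .4943 -.347 .0512 -1.65; python3 - <<'E'
from h import *
for n in '0ab':
    s,t=[pickle.load(open(v+n+'.pkl','rb')) for v in('scene','top')]
    for c,b in((s,[168,149,195,225]),(t,[445,184,465,251])):
        im=c['image'].astype(float); w=np.clip((im[...,0]+im[...,1])/2-im[...,2]-15,0,None)
        h=hsv(c); m=within((abs(h[...,0].astype(int)-23)<12)&(h[...,1]>90)&(h[...,2]>60),b)
        q,l=cv2.connectedComponents(m.astype(np.uint8),connectivity=8)
        print(n,[(round(float((w*(l==k)*np.arange(640)).sum()/(w*(l==k)).sum()),2),round(float((w*(l==k)*np.arange(400)[:,None]).sum()/(w*(l==k)).sum()),2),int((l==k).sum())) for k in range(1,q) if (l==k).sum()>4])
E
```

```text
[ 0.4935 -0.348   0.1416] [7.350e-01 6.781e-01 1.000e-04 2.000e-04] [ 0.5 -0.3 -3. ] 58.827497363090515
z fixed (array([ 0.49376893, -0.34863912,  0.0512    , -1.65658554]), np.float64(159.0705882352941))
free [ 0.49373541 -0.34885017  0.05028732 -1.65662078] -94.91737890062055 158.79215686274506
single (array([ 0.49307569, -0.34812148,  0.05028732, -1.65780625]), np.float64(104.75686274509803))
single (array([ 0.49403617, -0.35032007,  0.05028732, -1.66043968]), np.float64(35.90980392156863))
0 [(188.88, 159.82, 13), (178.58, 199.4, 16)]
0 [(454.46, 192.23, 18), (449.89, 239.31, 17)]
a [(188.84, 160.98, 6), (178.17, 199.91, 10)]
a [(454.84, 191.76, 11)]
b [(178.16, 199.86, 10)]
b [(454.9, 191.93, 11), (449.99, 239.06, 13)]
```

View pics/lookb.png

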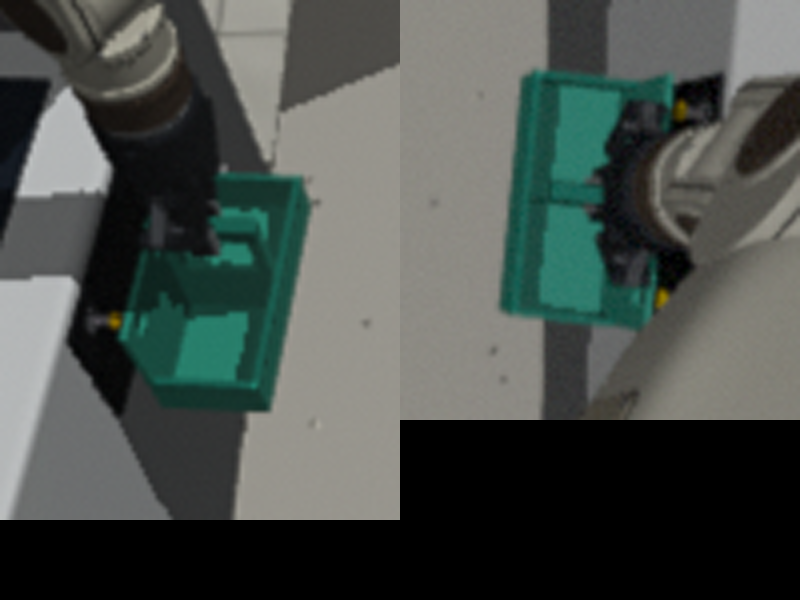

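Left head is at scene crop (115,320), just short of the plate; top-view heads are at crop (682,108) and (662,298). Estimated misalignment is under 1 mm laterally and vertically, with 13.7 mm still to go to the heads. Inserting slowly.

Request:
drive_tool([
  [[-0.2,-3,0],[0,0,0],0],
  [[-0.2,-3,0],[0,0,0],0],
  [[-0.2,-3,0],[0,0,0],0],
  [[-0.2,-3,0.3],[0,0,0],0],
  [[0,0,0],[0,0,0],0],
])

```text
clock: 6.33
eef_pos: [0.4926, -0.3609, 0.1417]
tool_rot: [0.735, 0.678, -0.0, 0.0]
ft_force: [0.3, 0.5, -2.8]
grip_width: 0.0127
grasp_force: 58.8
```

Request:
drive_tool([
  [[-0.2,-3,0],[0,0,0],0],
  [[-0.2,-3,0],[0,0,0],0],
  [[0,0,0],[0,0,0],0],
])

```text
clock: 6.58
eef_pos: [0.4922, -0.3668, 0.1416]
tool_rot: [0.735, 0.678, -0.0, 0.0]
ft_force: [0.6, 0.4, -3.4]
grip_width: 0.0127
grasp_force: 58.8
```

Request:
drive_tool([
  [[-0.2,-2.5,-0.5],[0,0,0],0],
  [[-0.2,-2.5,-0.5],[0,0,0],0],
  [[0,-1,0],[0,0,0],0],
  [[0,0,0],[0,0,0],0],
])

```text
clock: 6.92
eef_pos: [0.4917, -0.3724, 0.1405]
tool_rot: [0.735, 0.678, -0.0, -0.0]
ft_force: [-0.6, -0.7, -3.6]
grip_width: 0.0128
grasp_force: 58.8
```

```bash
python3 look.py c; python3 heldfit.py c .492 -.373 .0505 -1.656
```

```text
[ 0.4918 -0.3721  0.1406] [ 7.351e-01  6.780e-01  0.000e+00 -1.000e-04] [-0.3  0.2 -4.1] 58.826916217803955
z fixed (array([ 0.4926913 , -0.37180079,  0.0505    , -1.64424637]), np.float64(472.1372549019608))
free [ 0.49149768 -0.37297863  0.04632545 -1.64316306] -94.14630860090217 467.33333333333337
single (array([ 0.49118914, -0.37105118,  0.04632545, -1.63185824]), np.float64(406.61960784313726))
single (array([ 0.49283587, -0.37452095,  0.04632545, -1.64941541]), np.float64(31.77647058823529))
```

View pics/lookc.png

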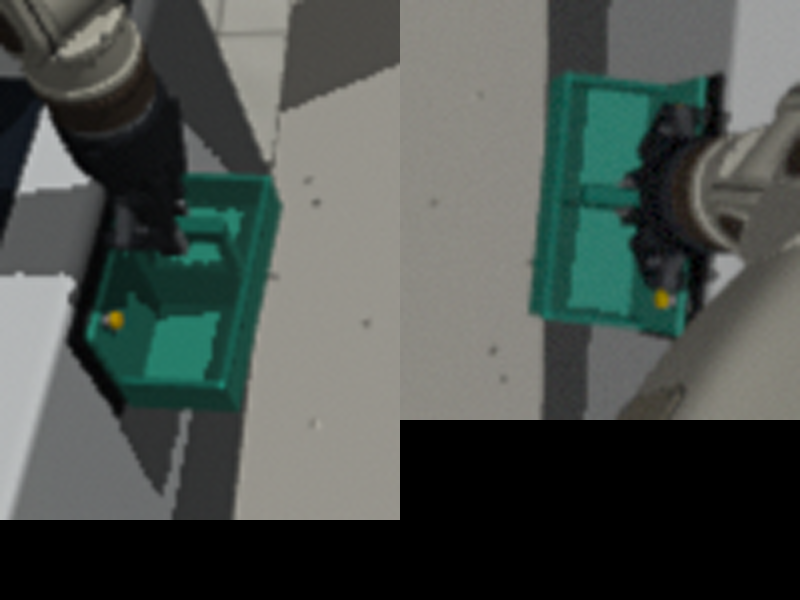

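Both heads now stick out inside the caddy (scene crop (115,320), top crop (662,298)). Lowering onto the shafts.

Request:
drive_tool([
  [[0,0,-2],[0,0,0],0],
  [[0,0,-1.5],[0,0,0],0],
  [[0,0,-1],[0,0,0],0],
  [[0,0,0],[0,0,0],0],
])

```text
clock: 7.35
eef_pos: [0.4917, -0.3719, 0.1358]
tool_rot: [0.735, 0.678, -0.0, -0.0]
ft_force: [0.1, -0.1, -4.0]
grip_width: 0.0129
grasp_force: 58.9
```

Request:
drive_tool([
  [[0,0,-1],[0,0,0],0],
  [[0,0,0],[0,0,0],0],
])

```text
clock: 7.52
eef_pos: [0.4919, -0.372, 0.1355]
tool_rot: [0.735, 0.678, 0.0, 0.0]
ft_force: [-0.4, 1.2, -1.2]
grip_width: 0.013
grasp_force: 59.2
```

Request:
drive_tool([
  [[0,0,-0.7],[0,0,0],0],
  [[0,0,0],[0,0,0],0],
  [[0,0,0],[0,0,0],0],
])

```text
clock: 7.77
eef_pos: [0.492, -0.3721, 0.1352]
tool_rot: [0.735, 0.678, 0.0, 0.0]
ft_force: [-1.5, 1.7, 2.8]
grip_width: 0.0129
grasp_force: 59.7
```

Request:
drive_tool([
  [[-0.1,-1.5,-0.2],[0,0,0],0],
  [[-0.1,-1.5,-0.2],[0,0,0],0],
  [[0,-1,-0.1],[0,0,0],0],
  [[0,0,0],[0,0,0],0],
])

```text
clock: 8.1
eef_pos: [0.4922, -0.3766, 0.1346]
tool_rot: [0.735, 0.678, 0.0, 0.001]
ft_force: [0.2, 2.5, 4.8]
grip_width: 0.0129
grasp_force: 60.0
```

Request:
drive_tool([
  [[0,0,0],[0,0,0],0.3],
  [[0,0,0],[0,0,0],0.3],
  [[0,0,0],[0,0,0],0.5],
  [[0,0,0],[0,0,0],0.7],
  [[0,0,0],[0,0,0],0.8],
  [[0,0,0],[0,0,0],0.8],
  [[0,0,0],[0,0,0],0.8],
  [[0,0,0],[0,0,0],0.8],
])

```text
clock: 8.77
eef_pos: [0.4916, -0.3761, 0.1338]
tool_rot: [0.735, 0.678, -0.0, -0.0]
ft_force: [0.4, 0.3, -0.6]
grip_width: 0.0683
grasp_force: 0.0
```

Request:
drive_tool([
  [[0,0,8],[0,0,0],0.8],
  [[0,0,20],[0,0,0],0.8],
  [[0,0,35],[0,0,0],0.8],
  [[0,0,35],[0,0,0],1],
  [[0,20,8],[0,0,0],1],
  [[0.8,38,0],[0,0,0],1],
  [[0.8,38,0],[0,0,0],1],
  [[0.8,38,0],[0,0,0],1],
])

```text
clock: 9.43
eef_pos: [0.494, -0.2412, 0.241]
tool_rot: [0.736, 0.677, 0.0, 0.001]
ft_force: [0.9, 0.0, 0.6]
grip_width: 0.0851
grasp_force: 0.0
```

Request:
drive_tool([
  [[0.8,39,0],[0,0,-0.5],1],
  [[0.8,39,0],[0,0,-0.5],1],
  [[0.8,39,0],[0,0,-0.5],1],
  [[0.8,39,0],[0,0,-0.5],1],
  [[0.8,39,0],[0,0,-0.5],1],
  [[0.8,39,0],[0,0,-0.5],1],
  [[0.8,39,0],[0,0,-0.5],1],
  [[0.8,39,0],[0,0,0],1],
])

```text
clock: 10.1
eef_pos: [0.5002, 0.0718, 0.241]
tool_rot: [0.756, 0.655, 0.001, 0.0]
ft_force: [1.5, 0.2, -0.5]
grip_width: 0.0854
grasp_force: 0.0
```

```bash
cat > hung.py <<'E'
import sys; from h import *
n=sys.argv[1]; s=camera('scene');t=camera('top'); o=get_obs(); print(o['eef_pos'].round(4),o['tool_rot'].round(4))
cm=[cv2.morphologyEx(within(teal2(c),b,8).astype(np.uint8),cv2.MORPH_CLOSE,np.ones((7,7))) for c,b in zip((s,t),([165,155,225,225],[415,178,462,250]))]
p,e=fit([s,t],cm,CADDY,[.4915,-.377,.048,-1.656],(0,1,2,3)); print(p.round(4),np.degrees(p[3]),e)
k=np.ones((3,3))
A=overlay(s,CADDY,p)[120*4:250*4,150*4:250*4]; B=overlay(t,CADDY,p)[165*4:270*4,385*4:485*4]
W=np.zeros((520,800,3),np.uint8); W[:520,:400]=A; W[:420,400:]=B; save('hung'+n,W)
E
python3 hung.py 1
```

```text
[0.5004 0.0751 0.2407] [ 7.528e-01  6.583e-01  1.200e-03 -3.000e-04]
[ 0.4924 -0.3791  0.0441 -1.6586] -95.02830180587301 139.01727963621886
```

View pics/hung1.png

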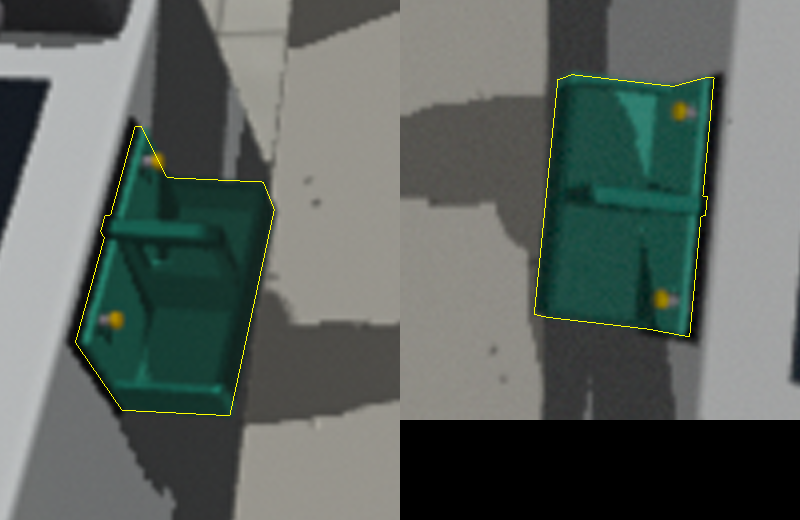

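The caddy hangs level on both pins at (0.492, −0.379), yaw −95°, about 40 mm over the ledge, with heads at scene crop (152,160) and (113,320). Now the jug.

Request:
drive_tool([
  [[1,30,0],[0,0,0],1],
  [[1,40,0],[0,0,0],1],
  [[1,40,0],[0,0,0],1],
  [[1,40,0],[0,0,0],1],
  [[0.5,29.5,0],[0,0,0],1],
  [[0,0,-10],[0,0,0],1],
  [[0,0,0],[0,0,0],1],
  [[0,0,0],[0,0,0],1],
])

```text
clock: 10.87
eef_pos: [0.5045, 0.2483, 0.2294]
tool_rot: [0.756, 0.655, -0.001, 0.0]
ft_force: [-0.6, 0.5, 0.9]
grip_width: 0.0851
grasp_force: 0.0
```

```bash
python3 - <<'E'
from h import *
s,t=[pickle.load(open(n+'0.pkl','rb')) for n in('scene','top')]
jm=[cv2.morphologyEx(within(purp(c),b,5).astype(np.uint8),cv2.MORPH_OPEN,np.ones((3,3))) for c,b in((s,[390,169,408,208]),(t,[222,194,248,217]))]
# cap alone, free z, at the known cap height
C=[disc(17,137,165)]; m=[]
for c,b in((s,[390,166,412,184]),(t,[222,194,240,212])):
    h=hsv(c); q=within((abs(h[...,0].astype(int)-140)<14)&(h[...,1]>110)&(h[...,2]>25),b,1); m.append(q.astype(np.uint8)); print(q.sum())
print(fit([s,t],m,C,[.505,.2546,.0044,0],(0,1)),fit([s,t],m,C,[.505,.2546,.0044,0],(0,1,2)))
print(fit([s,t],jm,JUG,[.505,.2546,.0044,-.14]))
E
```

```text
74
112
(array([0.50531728, 0.25283572, 0.0044    , 0.        ]), np.float64(105.86083053004705)) (array([ 0.50507314,  0.25376925, -0.00156964,  0.        ]), np.float64(103.09132293946782))
(array([ 0.50540856,  0.25446255,  0.0044    , -0.20860406]), np.float64(206.88241248746965))
```

Request:
drive_tool([
  [[0.5,3,-20],[0,0,0],1],
  [[0,1.5,-30],[0,0,0],1],
  [[0,0,-27],[0,0,0],1],
  [[0,0,-12],[0,0,0],1],
  [[0,0,-8],[0,0,0],1],
  [[0,0,0],[0,0,0],1],
  [[0,0,0],[0,0,0],1],
])

```text
clock: 11.45
eef_pos: [0.5061, 0.2529, 0.1338]
tool_rot: [0.756, 0.655, 0.0, 0.0]
ft_force: [-0.2, -0.5, 0.1]
grip_width: 0.0853
grasp_force: 0.0
```

Request:
drive_tool([
  [[0,0,0],[0,0,0],0.6],
  [[0,0,0],[0,0,0],0.45],
  [[0,0,0],[0,0,0],0.3],
  [[0,0,0],[0,0,0],0.2],
  [[0,0,0],[0,0,0],0],
  [[0,0,0],[0,0,0],0],
  [[0,0,0],[0,0,0],0],
  [[0,0,0],[0,0,0],0],
])

```text
clock: 12.12
eef_pos: [0.5055, 0.2543, 0.1339]
tool_rot: [0.755, 0.655, 0.001, -0.0]
ft_force: [-2.0, -0.6, 6.6]
grip_width: 0.0323
grasp_force: 59.3
```

Request:
drive_tool([
  [[0,0,0],[0,0,0],0],
  [[0,0,0],[0,0,0],0],
  [[0,0,5],[0,0,0],0],
  [[0,0,10],[0,0,0],0],
  [[0,0,0],[0,0,0],0],
])

```text
clock: 12.53
eef_pos: [0.5059, 0.2541, 0.1491]
tool_rot: [0.755, 0.655, 0.001, 0.0]
ft_force: [1.1, -0.4, -3.7]
grip_width: 0.0322
grasp_force: 60.0
```

Request:
drive_tool([
  [[0,0,20],[0,0,0],0],
  [[0,0,30],[0,0,0],0],
  [[0,0,30],[0,0,0],0],
  [[0,-5,25],[0,0,0],0],
  [[-1,-12,10],[0,0,0.5],0],
  [[-2,-18,0],[0,0,0.5],0],
  [[-2,-24,0],[0,0,0.5],0],
  [[-3,-28,0],[0,0,0.5],0],
])

```text
clock: 13.2
eef_pos: [0.4975, 0.1669, 0.2627]
tool_rot: [0.743, 0.669, 0.0, -0.0]
ft_force: [0.9, -1.6, -4.2]
grip_width: 0.033
grasp_force: 61.0
```

Request:
drive_tool([
  [[-3,-30,0],[0,0,0.5],0],
  [[-3,-30,0],[0,0,0.5],0],
  [[-3,-30,0],[0,0,0.5],0],
  [[-3,-30,0],[0,0,0.5],0],
  [[-3,-30,0],[0,0,0.5],0],
  [[-3,-30,0],[0,0,0.5],0],
  [[-3,-30,0],[0,0,0],0],
  [[-3,-30,0],[0,0,0],0],
])

```text
clock: 13.87
eef_pos: [0.4729, -0.0745, 0.2627]
tool_rot: [0.726, 0.688, -0.0, -0.0]
ft_force: [0.6, -0.3, -4.2]
grip_width: 0.0324
grasp_force: 60.9
```

Request:
drive_tool([
  [[-4,-30,0],[0,0,0],0],
  [[-4,-30,0],[0,0,0],0],
  [[-4,-30,0],[0,0,0],0],
  [[-4,-30,0],[0,0,0],0],
  [[-4,-30,0],[0,0,0],0],
  [[-4,-26,0],[0,0,0],0],
  [[-4,-22,0],[0,0,0],0],
  [[-1,-18,0],[0,0,0],0],
])

```text
clock: 14.53
eef_pos: [0.4434, -0.291, 0.2624]
tool_rot: [0.727, 0.687, -0.0, -0.0]
ft_force: [-0.4, 1.0, -5.1]
grip_width: 0.0325
grasp_force: 60.9
```

Request:
drive_tool([
  [[0.5,-24,0],[0,0,0],0],
  [[0,-24,0],[0,0,0],0],
  [[0,-18,0],[0,0,0],0],
  [[0,-10,0],[0,0,0],0],
  [[0,-7,0],[0,0,0],0],
  [[0,-2,0],[0,0,0],0],
  [[0,0,0],[0,0,0],0],
  [[0,0,0],[0,0,0],0],
])

```text
clock: 15.2
eef_pos: [0.4446, -0.3725, 0.2622]
tool_rot: [0.726, 0.688, 0.0, -0.001]
ft_force: [-1.0, 3.3, -6.4]
grip_width: 0.0326
grasp_force: 60.8
```

Request:
drive_tool([
  [[0,0,-10],[0,0,0],0],
  [[0,0,-15],[0,0,0],0],
  [[0,0,-10],[0,0,0],0],
  [[0,0,0],[0,0,0],0],
  [[0,0,0],[0,0,0],0],
  [[0,0,0],[0,0,0],0],
])

```text
clock: 15.7
eef_pos: [0.4446, -0.3734, 0.2275]
tool_rot: [0.726, 0.688, 0.0, -0.001]
ft_force: [-0.1, 3.9, -6.4]
grip_width: 0.0325
grasp_force: 60.5
```

```bash
python3 look.py d; python3 - <<'E'
from h import *
s,t=[pickle.load(open(n+'d.pkl','rb')) for n in('scene','top')]
e=get_obs()['eef_pos']; p=[e[0],e[1],e[2]-.1339+.0044,np.radians(-5)]
A=overlay(s,JUG,p,6)[120*6:215*6,160*6:225*6]; B=overlay(t,JUG,p,6)[175*6:250*6,410*6:470*6]
W=np.zeros((570,760,3),np.uint8); W[:570,:390]=A; W[:450,400:760]=B; save('jugd',W)
E
```

```text
[ 0.4447 -0.3736  0.2279] [ 7.261e-01  6.876e-01  1.000e-04 -6.000e-04] [-0.9  4.5 -5.6] 60.44030427932739
```

View pics/jugd.png

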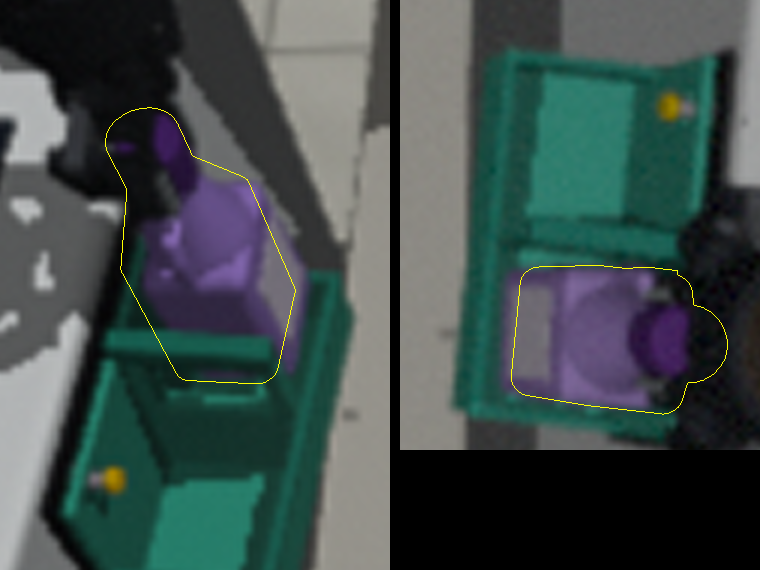

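The jug body's outline sits about 6 mm out (+y) from the tool axis, and Fy is about 4 N: its rear face presses on the right pin's head inside the pocket. I'll back off, measure its tilt, and come in nearer the front wall.

Request:
drive_tool([
  [[0,5,5],[0,0,0],0],
  [[0,5,15],[0,0,0],0],
  [[0,10,20],[0,0,0],0],
  [[0,20,0],[0,0,0],0],
  [[0,20,0],[0,0,0],0],
  [[0,10,0],[0,0,0],0],
  [[0,0,0],[0,0,0],0],
  [[0,0,0],[0,0,0],0],
])

```text
clock: 16.47
eef_pos: [0.4454, -0.305, 0.2689]
tool_rot: [0.726, 0.688, -0.001, 0.002]
ft_force: [-0.1, 0.3, -4.7]
grip_width: 0.0323
grasp_force: 60.7
```

```bash
cat > tilt.py <<'E'
from h import *
from scipy.spatial.transform import Rotation as Ro
s=camera('scene');t=camera('top'); o=get_obs(); e=o['eef_pos']; print(e.round(4),o['ft_force'].round(1))
pickle.dump([{k:c[k] for k in('image','K','view')} for c in(s,t)],open('tilt.pkl','wb'))
z=e[2]+.019+.0044 # cap centre, camera frame
body=JUG[:1]
def mk(c):
    h=hsv(c); m=(abs(h[...,0].astype(int)-137)<22)&(h[...,1]>35)&(h[...,2]>20); q=np.zeros_like(m); u=proj(c,[e[0],e[1],z-.1])[0].astype(int); q[u[1]-30:u[1]+30,u[0]-30:u[0]+30]=1
    return cv2.morphologyEx((m&q).astype(np.uint8),cv2.MORPH_OPEN,np.ones((3,3)))
ms=[mk(s),mk(t)]; print([m.sum() for m in ms])
def parts(d):
    x,y,yaw,tx,ty=d
    R=Ro.from_euler('xyz',[tx*.1,ty*.1,0]).as_matrix()@Rz(yaw*.1)
    return [(q-[0,0,.151])@R.T for q in (JUG[0],JUG[1])], [e[0]+x*.005,e[1]+y*.005,z,0]
def f(d,single=None):
    P,p=parts(d); tot=0
    for i,(c,m) in enumerate(zip((s,t),ms)):
        r=soft(render(c,P,p)); ig=(hsv(c)[...,2]<55)&(m==0)  # dark gripper
        tot+=(np.abs(r-m)*~ig).sum()
    return tot+ (d[0]**2+d[1]**2+d[4]**2)*3
d=np.array([0,0,-.9,.3,0])
for k in(1.,-.5,.3):
    r=minimize(f,d,method='Nelder-Mead',options=dict(initial_simplex=np.vstack([d,d+np.eye(5)*k]),xatol=.01,fatol=.1,maxiter=600)); d=r.x
print('dx,dy mm',d[:2]*5,'yaw,tx,ty deg',np.degrees(d[2:]*.1).round(2),r.fun,f([0,0,-.9,0,0]))
E
python3 tilt.py
```

```text
[ 0.4451 -0.3053  0.2682] [ 0.5 -0.1 -5.1]
[np.uint64(707), np.uint64(455)]
dx,dy mm [1.25887011 9.09722869] yaw,tx,ty deg [ 4.15 -4.64  0.33] 276.53512371503126 328.96862745098036
```

```bash
cat > tilt2.py <<'E'
from h import *
from scipy.spatial.transform import Rotation as Ro
e=get_obs()['eef_pos']
def hullmask(c,u):
    h=hsv(c); m=(abs(h[...,0].astype(int)-137)<22)&(h[...,1]>35)&(h[...,1]<135)&(h[...,2]>20); q=np.zeros_like(m); q[u[1]-28:u[1]+28,u[0]-28:u[0]+28]=1
    m=cv2.morphologyEx((m&q).astype(np.uint8),cv2.MORPH_OPEN,np.ones((2,2)))
    n,l,st,_=cv2.connectedComponentsWithStats(m); m=(l==1+np.argmax(st[1:,4])).astype(np.uint8)
    pts=np.argwhere(m)[:,::-1]; o=np.zeros_like(m); cv2.fillConvexPoly(o,cv2.convexHull(pts.astype(np.int32)),1); return o
BODY=JUG[0]
def run(cams,c0,d0,free,name):
    ms=[hullmask(c,proj(c,np.array(c0)-[0,0,.1])[0].astype(int)) for c in cams]
    H=1000 # compare only below the shoulder: cut rows nearer the cap
    cut=[]
    def f(v):
        d=np.array(d0,float); d[free]=v; x,y,yaw,tx,ty=d
        R=Ro.from_euler('xyz',[tx*.1,ty*.1,0]).as_matrix()@Rz(yaw*.1); p=[c0[0]+x*.005,c0[1]+y*.005,c0[2],0]
        B=(BODY-[0,0,.151])@R.T; S=(np.vstack([rbox(33,27,10,(92,)),disc(17,125,125)])-[0,0,.151])@R.T; tot=0
        for c,m in zip(cams,ms):
            rb=soft(render(c,[B],p)); rs=soft(render(c,[B,S],p)); dark=hsv(c)[...,2]<50
            # body must be purple; purple must be body or shoulder (shoulder pixels free)
            tot+=(np.clip(rb-m,0,1)*~(dark&(m==0))).sum()+np.clip(m-rs,0,1).sum()
        return tot
    v=np.array(d0,float)[free]
    for k in(1.,-.5,.3):
        r=minimize(f,v,method='Nelder-Mead',options=dict(initial_simplex=np.vstack([v,v+np.eye(len(v))*k]),xatol=.01,fatol=.1,maxiter=500)); v=r.x
    d=np.array(d0,float); d[free]=v; print(name,[int(m.sum()) for m in ms],'mm',(d[:2]*5).round(1),'deg',np.degrees(d[2:]*.1).round(1),round(r.fun,1))
i0=[pickle.load(open(n+'0.pkl','rb')) for n in('scene','top')]; i1=pickle.load(open('tilt.pkl','rb'))
a=[.505,.254,.151+.0044]; b=[e[0],e[1],e[2]+.019+.0044]
run(i0,a,[0,0,-1.4,0,0],[0,1,2],'init upright'); run(i0,a,[0,0,-1.4,0,0],[0,1,2,3,4],'init tilt')
run(i1,b,[0,0,-.9,0,0],[0,1,2],'now upright'); run(i1,b,[0,0,-.9,0,0],[2,3,4],'now tilt only'); run(i1,b,[0,0,-.9,0,0],[0,1,2,3,4],'now all')
E
python3 tilt2.py
```

```text
init upright [587, 443] mm [-1.1  2.1] deg [-8.5  0.   0. ] 155.5
init tilt [587, 443] mm [-1.9 -1. ] deg [-8.3  2.6 -0.2] 144.6
now upright [713, 532] mm [-0.3  4.5] deg [3.8 0.  0. ] 161.3
now tilt only [713, 532] mm [0. 0.] deg [5.1 1.3 0.5] 178.5
now all [713, 532] mm [-1.3 12.1] deg [ 0.7 -3.8 -0.5] 137.9
```

Request:
drive_tool([
  [[1,-10,0],[-0.5,0,-1],0],
  [[2,-15,0],[-0.5,0,0],0],
  [[2,-18,0],[-0.5,0,0],0],
  [[1.2,-12,0],[0,0,0],0],
  [[0,-6,-5],[0,0,0],0],
  [[0,0,-15],[0,0,0],0],
  [[0,0,-10],[0,0,0],0],
  [[0,0,0],[0,0,0],0],
])

```text
clock: 17.23
eef_pos: [0.4494, -0.3648, 0.2342]
tool_rot: [0.732, 0.681, -0.01, 0.006]
ft_force: [-1.0, 0.5, -4.7]
grip_width: 0.0323
grasp_force: 60.5
```

Request:
drive_tool([
  [[0,0,0],[0,0,0],0],
  [[0,0,0],[0,0,0],0],
])

```text
clock: 17.4
eef_pos: [0.4512, -0.3652, 0.2381]
tool_rot: [0.732, 0.681, -0.009, 0.01]
ft_force: [0.2, 0.1, -4.2]
grip_width: 0.0327
grasp_force: 60.5
```

Request:
drive_tool([
  [[0,-0.5,-10],[0,0,0],0],
  [[0,0,-8],[0,0,0],0],
  [[0,0,-5],[0,0,0],0],
  [[0,0,-5],[0,0,0],0],
  [[0,0,-3],[0,0,0],0],
  [[0,0,0],[0,0,0],0],
])

```text
clock: 17.9
eef_pos: [0.4509, -0.3665, 0.2094]
tool_rot: [0.732, 0.681, -0.01, 0.011]
ft_force: [-4.0, 0.1, 7.2]
grip_width: 0.0324
grasp_force: 62.3
```

Request:
drive_tool([
  [[0,0,5],[0,0,0],0],
  [[-2,0,3],[0,0,0],0],
  [[-2,0,0],[0,0,0],0],
  [[0,0,0],[0,0,0],0],
  [[0,0,-4],[0,0,0],0],
  [[0,0,-3],[0,0,0],0],
  [[0,0,0],[0,0,0],0],
])

```text
clock: 18.48
eef_pos: [0.4467, -0.3654, 0.2064]
tool_rot: [0.732, 0.681, -0.009, 0.009]
ft_force: [-0.5, -0.5, -6.0]
grip_width: 0.0327
grasp_force: 60.7
```

Request:
drive_tool([
  [[0,0,-3],[0,0,0],0],
  [[0,0,0],[0,0,0],0],
])

```text
clock: 18.65
eef_pos: [0.4469, -0.3655, 0.204]
tool_rot: [0.732, 0.681, -0.009, 0.009]
ft_force: [0.4, 0.4, -6.1]
grip_width: 0.0327
grasp_force: 60.7
```

Request:
drive_tool([
  [[0,0,-4],[0,0,0],0],
  [[0,0,-4],[0,0,0],0],
  [[0,0,-4],[0,0,0],0],
  [[0,0,0],[0,0,0],0],
])

```text
clock: 18.98
eef_pos: [0.4468, -0.3655, 0.1918]
tool_rot: [0.732, 0.681, -0.009, 0.009]
ft_force: [1.1, -0.9, -5.0]
grip_width: 0.0325
grasp_force: 60.7
```

Request:
drive_tool([
  [[0,0,-4],[0,0,0],0],
  [[0,0,-3],[0,0,0],0],
  [[0,0,0],[0,0,0],0],
])

```text
clock: 19.23
eef_pos: [0.4469, -0.3656, 0.1852]
tool_rot: [0.732, 0.681, -0.009, 0.009]
ft_force: [0.3, -2.0, -4.4]
grip_width: 0.0321
grasp_force: 60.7
```

Request:
drive_tool([
  [[0,0,-3],[0,0,0],0],
  [[0,0,-2],[0,0,0],0],
  [[0,0,0],[0,0,0],0],
])

```text
clock: 19.48
eef_pos: [0.447, -0.3656, 0.1805]
tool_rot: [0.732, 0.681, -0.009, 0.009]
ft_force: [0.6, -0.4, -3.9]
grip_width: 0.0323
grasp_force: 60.7
```

Request:
drive_tool([
  [[0,0,-1.5],[0,0,0],0],
  [[0,0,0],[0,0,0],0],
])

```text
clock: 19.65
eef_pos: [0.4471, -0.3657, 0.1793]
tool_rot: [0.732, 0.681, -0.009, 0.01]
ft_force: [0.0, -1.5, -4.3]
grip_width: 0.0325
grasp_force: 60.8
```

Request:
drive_tool([
  [[0,0,-1.5],[0,0,0],0],
  [[0,0,0],[0,0,0],0],
])

```text
clock: 19.82
eef_pos: [0.4471, -0.3656, 0.1777]
tool_rot: [0.732, 0.681, -0.009, 0.01]
ft_force: [0.3, -2.1, -3.7]
grip_width: 0.0326
grasp_force: 60.8
```

Request:
drive_tool([
  [[0,0,-1],[0,0,0],0],
  [[0,0,0],[0,0,0],0],
])

```text
clock: 19.98
eef_pos: [0.4472, -0.3657, 0.1774]
tool_rot: [0.732, 0.681, -0.009, 0.01]
ft_force: [-0.9, -0.5, -1.0]
grip_width: 0.0324
grasp_force: 61.2
```

Request:
drive_tool([
  [[0,0,-0.8],[0,0,0],0],
  [[0,0,0],[0,0,0],0],
])

```text
clock: 20.15
eef_pos: [0.4473, -0.3658, 0.1772]
tool_rot: [0.732, 0.681, -0.009, 0.01]
ft_force: [-1.8, -0.5, 2.4]
grip_width: 0.0323
grasp_force: 61.5
```

Request:
drive_tool([
  [[0,0,0],[0,0,0],0.45],
  [[0,0,0],[0,0,0],0.5],
  [[0,0,0],[0,0,0],0.6],
  [[0,0,0],[0,0,0],0.7],
  [[0,0,0],[0,0,0],0.8],
  [[0,0,0],[0,0,0],0.8],
  [[0,0,0],[0,0,0],0.8],
])

```text
clock: 20.73
eef_pos: [0.4471, -0.3655, 0.176]
tool_rot: [0.732, 0.681, -0.009, 0.009]
ft_force: [-0.1, 0.2, -0.5]
grip_width: 0.0679
grasp_force: 0.0
```

Request:
drive_tool([
  [[0,0,5],[0,0,0],0.8],
  [[0,0,10],[0,0,0],0.8],
  [[0,0,25],[0,0,0],0.8],
  [[0,0,30],[0,0,0],0.8],
  [[0,20,20],[0,0,0],0.8],
  [[0,35,0],[0,0,0],0.8],
  [[0,35,0],[0,0,0],0.8],
  [[0,35,0],[0,0,0],0.8],
])

```text
clock: 21.4
eef_pos: [0.4474, -0.2399, 0.2678]
tool_rot: [0.733, 0.681, -0.008, 0.011]
ft_force: [1.0, -0.0, 1.0]
grip_width: 0.0684
grasp_force: 0.0
```

Request:
drive_tool([
  [[0,35,0],[0,0,0],0.8],
  [[0,35,0],[0,0,0],0.8],
  [[0,35,0],[0,0,0],0.8],
  [[0,35,0],[0,0,0],0.8],
  [[0,20,0],[0,0,0],0.8],
  [[0,0,0],[0,0,0],0.8],
  [[0,0,0],[0,0,0],0.8],
])

```text
clock: 21.98
eef_pos: [0.4475, -0.0798, 0.2673]
tool_rot: [0.731, 0.682, -0.008, 0.01]
ft_force: [-0.1, -1.0, 0.6]
grip_width: 0.0683
grasp_force: 0.0
```

```bash
python3 - <<'E'
from h import *
s=camera('scene');t=camera('top'); print(get_obs()['eef_pos'].round(3),get_obs()['clock'])
# caddy left part + jug: union model fit
jm=[];cm=[]
for c,bj in((s,[170,125,235,215]),(t,[400,190,470,260])):
    cm.append(cv2.morphologyEx(within(teal2(c),[v+d for v,d in zip(([165,150,225,225] if c is s else [415,178,462,250]),(-4,-4,4,4))],4).astype(np.uint8),cv2.MORPH_CLOSE,np.ones((5,5))))
    jm.append(cv2.morphologyEx(within(purp(c),bj,2).astype(np.uint8),cv2.MORPH_CLOSE,np.ones((5,5))))
    print('purple',jm[-1].sum(),'teal',cm[-1].sum())
u=[((a+b)>0).astype(np.uint8) for a,b in zip(cm,jm)]
p,e=fit([s,t],cm,CADDY,[.4924,-.3791,.0441,-1.6586],(0,1,2,3),[m>0 for m in jm]); print('caddy',p.round(4),e)
m=[]
C=[disc(17,137,165)]
for c,q in zip((s,t),jm):
    k=proj(c,[.447,-.366,.0484+.151])[0]; h=hsv(c); z=within((abs(h[...,0].astype(int)-140)<14)&(h[...,1]>110)&(h[...,2]>25),[k[0]-12,k[1]-12,k[0]+12,k[1]+12],0).astype(np.uint8); m.append(z); ys,xs=np.nonzero(z); print('cap',k.round(1),z.sum(),xs.mean().round(1),ys.mean().round(1))
q,e=fit([s,t],m,C,[.447,-.366,.0484,0],(0,1,2)); print('cap fit',q.round(4),e)
d=Rz(p[3]).T@(q[:3]-p[:3]); print('jug(cap) in caddy mm',(d*1000).round(1))
for n in('funnel','ball','peg_ring','organiser'):
    r=silhouettes(n,t); print(n,r[0]['bbox'] if r else None)
E
```

```text
[ 0.447 -0.081  0.267] 22.0833
purple 464 teal 2002
purple 468 teal 1853
caddy [ 0.4922 -0.3776  0.039  -1.6489] 370.65098039215684
cap [192.2 156.2] 119 196.9 157.7
cap [446.3 230.3] 139 441.4 230.1
cap fit [ 0.4465 -0.3555  0.0367  0.    ] 60.31873066693604
jug(cap) in caddy mm [-18.4 -47.3  -2.3]
funnel [302.5, 113.6, 330.2, 147.2]
ball [417.7, 183.4, 460.6, 247.9]
peg_ring [342.1, 106.6, 393.2, 157.0]
organiser [157.7, 125.9, 225.8, 188.4]
```

```bash
python3 - <<'E'
from h import *
from scipy.spatial.transform import Rotation as Ro
s=camera('scene');t=camera('top')
pickle.dump([{k:c[k] for k in('image','K','view')} for c in(s,t)],open('fin.pkl','wb'))
for c,P,o in((s,[.447,-.366,.1994],s),(t,[.447,-.366,.1994],t)):
    k=proj(c,P)[0].round().astype(int); h=hsv(c)
    print('centre',k,'model area',soft(render(c,[disc(17,137,165)],[.447,-.366,.0484,0])).sum().round())
    for r in range(k[1]-14,k[1]+24,2): print(r,' '.join('%3d/%3d'%(h[r,x,0],h[r,x,1]) if abs(int(h[r,x,0])-137)<22 else ('  teal ' if abs(int(h[r,x,0])-83)<14 and h[r,x,1]>80 else '   .   ') for x in range(k[0]-18,k[0]+28 if c is s else k[0]+12,2)))
E
```

```text
centre [192 156] model area 164.0
142    .       .       .       .    120/  8    .       .       .       .       .       .       .       .       .       .       .       .       .       .       .       .       .       .   
144    .       .       .       .       .       .       .       .       .       .       .       .       .       .       .       .       .       .       .       .       .       .       .   
146    .       .       .       .       .       .    120/  5    .       .       .       .       .       .       .       .       .    120/  2    .       .       .       .       .       .   
148    .       .       .       .       .       .       .       .       .    120/  5    .       .       .       .       .       .       .       .       .       .       .       .       .   
150 120/  6    .       .       .       .       .       .       .       .       .       .    131/ 35 133/ 30    .       .       .       .       .       .       .       .       .       .   
152    .       .       .       .       .    120/ 17    .       .       .    135/ 67 136/148 136/145 134/148 134/104    .      
[... 4192 characters left out ...]
al    teal    teal    teal    teal    teal    teal     .      teal    teal     .   
244   teal    teal    teal    teal    teal    teal    teal    teal    teal    teal    teal    teal    teal    teal    teal 
246    .       .       .       .       .       .      teal    teal    teal    teal    teal    teal    teal    teal  150/128
248    .    135/ 18    .       .       .       .       .       .       .       .       .      teal    teal    teal     .   
250    .    150/  9    .       .       .       .       .    120/  2    .       .       .    120/  9 150/  5    .       .   
252 120/  9    .       .       .       .       .       .       .       .       .       .    140/ 13    .       .       .
```

```bash
python3 - <<'E'
from h import *
from scipy.spatial.transform import Rotation as Ro
s,t=pickle.load(open('fin.pkl','rb')); cams=(s,t)
bx=([165,150,225,225],[415,178,462,250])
cm=[cv2.morphologyEx(within(teal2(c),b,8).astype(np.uint8),cv2.MORPH_CLOSE,np.ones((7,7))) for c,b in zip(cams,bx)]
jm=[cv2.dilate(cv2.morphologyEx(within(purp(c),b,12).astype(np.uint8),cv2.MORPH_CLOSE,np.ones((5,5))),np.ones((3,3)))>0 for c,b in zip(cams,([185,150,215,190],[420,200,450,245]))]
def pose(q,d,o): # d: x,y,z (5mm), yaw, roll, lean (0.1 rad); o pivot
    R=Rz(d[3]*.1+(-1.6586))@Ro.from_euler('xy',[d[4]*.1,d[5]*.1]).as_matrix(); return (q-o)@R.T
def go(parts,ms,ig,c0,o,free,n,clip=None):
    def f(v):
        d=np.zeros(6); d[free]=v; p=[*(np.array(c0)+d[:3]*.005),0]
        return sum((np.abs(soft(render(c,[pose(q,d,o) for q in parts],p))-m)*~g).sum() for c,m,g in zip(cams,ms,ig))
    v=np.zeros(len(free))
    for k in(1.,-.5,.3):
        r=minimize(f,v,method='Nelder-Mead',options=dict(initial_simplex=np.vstack([v,v+np.eye(len(v))*k]),xatol=.01,fatol=.1,maxiter=700)); v=r.x
    d=np.zeros(6); d[free]=v; print(n,'mm',(d[:3]*5).round(1),'deg yaw,roll,lean',np.degrees(d[3:]*.1).round(1),round(r.fun,1)); return d
o=np.array([.0395,0,.092]); c0=np.array([.4924,-.3791,.0441])+Rz(-1.6586)@o
go(CADDY,cm,jm,c0,o,[0,1,2,3],'caddy level'); go(CADDY,cm,jm,c0,o,[0,1,2,3,5],'caddy lean'); go(CADDY,cm,jm,c0,o,[0,1,2,3,4,5],'caddy all')
# cap alone
h=[hsv(c) for c in cams]; k=[proj(c,[.447,-.358,.2])[0] for c in cams]
m=[within((abs(q[...,0].astype(int)-136)<8)&(q[...,1]>125),[a[0]-12,a[1]-9,a[0]+12,a[1]+9],0).astype(np.uint8) for q,a in zip(h,k)]
print([x.sum() for x in m],[ [v.mean().round(1) for v in np.nonzero(x)[::-1]] for x in m])
q,e=fit(cams,m,[disc(17,137,165)],[.447,-.358,.0484,0],(0,1,2)); print('cap',q.round(4),e)
E
```

```text
caddy level mm [ 0.2  2.4 -3.8] deg yaw,roll,lean [0.1 0.  0. ] 286.5
caddy lean mm [ 0.2  5.2 -0.1] deg yaw,roll,lean [ 0.2  0.  -3.7] 179.1
caddy all mm [-1.1  4.4 -1.4] deg yaw,roll,lean [ 0.4  1.3 -3.4] 178.8
[np.uint64(105), np.uint64(123)] [[np.float64(196.7), np.float64(157.3)], [np.float64(441.5), np.float64(230.0)]]
cap [ 0.4468 -0.355   0.0344  0.    ] 90.40181552358345
```

Request:
drive_tool([
  [[0,0,0],[0,0,0],0.8],
  [[0,0,0],[0,0,0],0.8],
  [[0,0,0],[0,0,0],0.8],
  [[0,0,0],[0,0,0],0.8],
  [[0,0,0],[0,0,0],0.8],
  [[0,0,0],[0,0,0],0.8],
])

```text
clock: 22.88
eef_pos: [0.4471, -0.0805, 0.2661]
tool_rot: [0.732, 0.681, -0.009, 0.01]
ft_force: [-0.3, -0.0, -0.5]
grip_width: 0.0684
grasp_force: 0.0
```

```bash
python3 - <<'E'
from h import *
old=pickle.load(open('fin.pkl','rb'))
for n,c in zip(('scene','top'),old):
    d=camera(n); a=d['image'].astype(int)-c['image']; b=np.s_[140:240,165:235] if n=='scene' else np.s_[170:260,400:470]
    h=[hsv(x) for x in(c,d)]; print(n,np.abs(a[b]).mean(),(np.abs(a[b]).max(2)>40).sum(),[[v.mean().round(2) for v in np.nonzero(((abs(q[...,0].astype(int)-136)<8)&(q[...,1]>125))[b])] for q in h])
E
```

```text
scene 1.084142857142857 8 [[np.float64(17.31), np.float64(31.66)], [np.float64(17.6), np.float64(31.64)]]
top 2.4025396825396825 4 [[np.float64(59.27), np.float64(43.19)], [np.float64(59.64), np.float64(42.76)]]
```

```bash
python3 -c "
from workcell import job_done
print(job_done())"
```

```text
the job is handed in; nothing more can be done
None
```

I hung the caddy on both pins and stood the jug in its right pocket. By my last camera fits the caddy leans about 4° forward under the load, within the limit. I handed the job in at about 23 s; no verdict came back.

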